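# Start the blower's hold-down screw square

### The arm

A 6-joint arm with a two-finger parallel gripper is mounted at the origin on the work surface. World frame = base frame: x ahead of the robot, y to its left, z up, the work surface at z = 0. Lengths are in mm, angles in degrees, forces in N, time in s.
With the tool pointing down it reaches from about 300 to 850 mm from the base axis. Payload 4.2 kg.
Tool frame: the origin (TCP) lies at the very end of the fingers, on their centre line; the grasp point (between the pads) lies 19 mm behind it (hold_point_z is the z of the grasp point in the tool frame, in mm); z points along the fingers, y is the direction in which the jaws open and shut (so a half turn about z gives the same grasp; the last joint's range is limited). The gripper opens to 91 mm and grips with 3 to 60 N. Pads are 32 mm wide; open, the fingers measure 118 mm over their backs; the gripper's body (76 mm by 178 mm) begins 60 mm behind the grasp point.
Start: joints at [70.588, 18.312, 89.639, -0, 72.044, -1.146], TCP at [180.223, 546.043, 213.976] pointing down, gripper open.
Joint ranges: [-177.97, 177.97], [-48.28, 115.42], [12.27, 149.76], [-77.06, 257.06], [2.81, 150.46], [-146.56, 146.56]. Speed limits (degrees/s): [147.25, 147.25, 180, 180, 180, 180].

### API

Orientations are given as [roll, pitch, yaw] about the fixed x, y, z axes, in that order (R = Rz(yaw) Ry(pitch) Rx(roll)).
In Python, from workcell import state, grab_frame, job_done, hold_point_z gives the robot as it stands. The module is installed in compiled form; this text tells all that it offers.
- The arm moves only by the shell command python3 -m creep 'ROWS' [FORCE]. ROWS is JSON, a list of rows, each a list of 7 numbers: the closure, from 0 (fully open) to 1 (shut), then the shift along the tool's x, y, z in mm, then the turn, a rotation vector about the tool's x, y, z in degrees. A call has 1 to 5 rows; each row shifts and turns the commanded pose from where the row before left it, along the tool's axes as they then stand; what a row does not reach is not made up. A row lasts 1/8 s, in which the tool goes at most 62.5 mm and 10.7 degrees, less where a joint would pass 70% of its speed; a pose out of reach is approached as far as the arm can. A call is refused whole if a number of a shift passes 62.5 or a number of a turn 10.7, either way. A call with a gripper value outside its range is refused whole. The fingers move at their own pace and stop on an object; FORCE is the grip in N (left out, the last holds). Time passes only in rows, so rows that do not move let the fingers close. It gives the time, the measured TCP pose, the force and the opening at its end, in the units of the state.
- state(): the state, without advancing time (a new reading comes with each control period).
- grab_frame(name): name is "side" or "top" or "wrist"; returns a dict with "frame" (384x512x3 uint8, red, green, blue), "fx", "fy", "cx", "cy" (pixels), "view" (4x4, takes a point from world to camera coordinates). Camera axes: x right, y down, z forward; pixel columns grow to the right and rows downward; lengths in mm; the calibration is good to about 2 mm. A picture is of the moment at which its call begins. There is no depth.
- job_done(): hands the job in, once; it reports no verdict.
The state is a dict: "time_s": time; "qpos": joint angles; "qvel": joint speeds; "effort": joint torques, N m; "ee_pos": TCP position; "ee_rot": TCP orientation; "force": force on the tool from outside, world axes, zero at the start; "torque": the same for the moment, N m; "gripper_width": finger opening in mm.
Only numpy, scipy, OpenCV 4.12 (cv2) and the standard library are available. Lean on these libraries where they do the work, as an engineer would, in place of code of your own. Each camera call takes 0.05 s, during which the arm holds its last target.

### The job

One of the two hold-down screws of the grill's blower has only been set in its hole with the fingers and leans. Take the T-handle socket wrench from its tube, fit it fully over that screw's hex head, stand the screw up straight before you turn it, and then drive it about a quarter turn clockwise, keeping it straight and never forcing it. Put the wrench back upright in its tube and leave everything else on the bench where it is.

Things in the scene. Friction and masses are not known exactly. Their poses are not given: they have to be found in the camera images.
- screw: Axis frame of the loose M12 coach screw (steel, hex head 19 mm across flats, 8 mm tall). Origin: on its axis at bench-top level, the mouth of its upright pilot hole; it leans about this point. z runs up the screw. The frame leans with the screw but does not spin with it, so where the hex's corners are must be felt or seen. Starts leaning 5 to 9 degrees, any direction.
- screw_head (a point): Centre of the top face of the loose screw's head, 46 mm along its axis above the bench top; axes as screw. The head's top edge has a 1 mm chamfer. The screw stays where it is pushed (about 2 N sideways at the head tips it) and can lean 11 degrees at most.
- screw_turn (a joint): How far the loose screw has been turned clockwise (seen from above) since it was set, rad; 0 at the start. It turns stiffly (0.12 N m) and sinks 5 mm per full turn. A push of 5 N is enough to seat the wrench and to feel whether it has dropped on; a crooked or mismatched socket that is pressed harder jams and spoils the screw.
- wrench_grip (a point): Centre of the T-handle socket wrench's handle: a black bar 104 mm long (x), 26 mm thick (y), 28 mm tall, 143 mm above the tool's lower end. Loose, about 0.34 kg, 157 mm tall, standing in its tube socket down; z points up its 12 mm shaft. The steel socket is 30 mm across and 34 mm long.
- wrench_mouth (a point): Centre of the open lower end of the wrench's socket. The hex pocket is 20.4 mm across flats and 14 mm deep, two of its corners lying along the handle's length (x). It slips over the head only when the hexes match within about 9 degrees (they match again every 60 degrees); otherwise the mouth rests on top of the head.
- wrench_seat (a point): Centre of the pocket's ceiling, 14 mm above the mouth on the wrench's axis; it touches screw_head when the wrench is fully on.
- tube_floor (a point): Centre of the inner floor of the wrench's tube, 8 mm above the bench: a fixed upright length of steel pipe, 41 mm inside, 48 mm outside, its rim 52 mm above the bench, on a flange 84 mm square.
- home_screw: The neighbour screw, already driven home, 84 mm from the loose one on the same foot plate; its head stands only 17 mm above the bench. Origin on the plate (6 mm thick) under its washer. Leave it.
- blower: The grill's blower, fixed: grey scroll housing 165 mm tall with a motor on its side, on a foot plate 250 x 130 x 6 mm. Origin: underside of the plate, midway between the two screw holes (each 42 mm to one side, along y); the housing begins 65 mm behind the holes, in +x.
- spare_screw: A spare coach screw standing on its head on the bench, 72 mm tall. Bystander.
- spare_washer: A loose steel washer, 32 mm across, flat on the bench. Bystander.
- tongs: Steel tongs, 250 mm long, lying on the bench. Bystander.
- corn_cob: A roasted corn cob, 200 mm long, 47 mm thick, lying on the bench. Bystander.
- sauce_bottle: A brown glass bottle, 190 mm tall. Bystander.
There are look-alikes about, which are no part of the job. What is shaped like the part that bears wrench_grip but turquoise or white is not meant.

How it is judged (in metres and radians):
On the way, in this order (a step that is already met when the one before it is completed fails the run):
1. the wrench is fully on the loose screw's head and the screw stands straight (within 4.6 degrees of upright), not yet turned (less than 0.3 rad) (distance between wrench_seat and screw_head below 0.005 m and angle between the z axis of wrench_seat and the z axis of screw_head, either way round below 0.12 rad and angle between screw_head's own z axis and vertical below 0.08 rad and value of joint screw_turn below 0.3 rad), for 0.2 s.
2. the screw has been turned clockwise by at least 1.0 rad with the wrench still fully on it (value of joint screw_turn above 1 rad and distance between wrench_seat and screw_head below 0.006 m), for 0.1 s.
At the end, for the whole second after the job is handed in: The loose screw has been turned 1.0 to 2.6 rad clockwise and stands within 0.08 rad (4.6 degrees) of upright; the wrench stands in its tube, lower end within 5 mm of the floor, tilted less than 0.15 rad; the screw is at rest (value of joint screw_turn between 1 and 2.6 rad and angle between screw_head's own z axis and vertical below 0.08 rad and horizontal distance between wrench_mouth and tube_floor below 0.012 m and z of wrench_mouth in the frame of tube_floor below 0.005 m and angle between wrench_grip's own z axis and vertical below 0.15 rad and linear speed of screw below 0.01 m/s); the robot touches nothing.
It fails at once if the screw is turned (beyond 0.3 rad) while it leans more than 0.08 rad: started crooked (value of joint screw_turn above 0.3 rad and angle between screw_head's own z axis and vertical above 0.08 rad).
It fails at once if the wrench and the screw are forced against each other with more than 60 N (contact force between wrench and screw above 60 N).
It fails at once if a bystander is moved more than 30 mm (distance of any of spare_screw, spare_washer, tongs, corn_cob, sauce_bottle from where it was at the start of the episode above 0.03 m).
It also fails if it takes over 72 s, if anything falls off the work surface, if the arm or the gripper's body presses on something with over 40 N, if the wrist force passes 120 N, or if a joint passes its speed limit or range.

## Working session

There is one attempt and no reset: what is moved stays moved. The work goes in short steps, Python scripts to look and compute and a shell command to move; the robot and the scene stay as the last step left them, time stands still between calls to the robot, and variables do not carry over. Pictures are saved under pics/ and viewed, and the job is handed in when it is done.

```bash
mkdir -p pics
cat > h.py <<'E'
import numpy as np, cv2
from workcell import state, grab_frame, job_done, hold_point_z
def snap(n,tag):
    f=grab_frame(n); cv2.imwrite(f'pics/{tag}.png',cv2.cvtColor(f['frame'],cv2.COLOR_RGB2BGR)); np.save(f'pics/{tag}.npy',f,allow_pickle=True); return f
def load(tag): return np.load(f'pics/{tag}.npy',allow_pickle=True).item()
def ray(f,u,v):
    V=f['view']; R=V[:3,:3]; c=-R.T@V[:3,3]
    d=R.T@np.array([(u-f['cx'])/f['fx'],(v-f['cy'])/f['fy'],1]); return c,d/np.linalg.norm(d)
def onz(f,u,v,z):
    c,d=ray(f,u,v); return c+d*(z-c[2])/d[2]
def proj(f,p):
    q=f['view'][:3,:3]@np.array(p,float)+f['view'][:3,3]; return np.array([f['fx']*q[0]/q[2]+f['cx'],f['fy']*q[1]/q[2]+f['cy']])
def tri(obs):
    A=np.zeros((3,3));b=np.zeros(3)
    for f,u,v in obs:
        c,d=ray(f,u,v);P=np.eye(3)-np.outer(d,d);A+=P;b+=P@c
    return np.linalg.solve(A,b)
E
python3 - <<'E'
from h import *
for n in ['side','top','wrist']:
    f=snap(n,n+'0'); V=f['view']; print(n,f['fx'],(-V[:3,:3].T@V[:3,3]).round(),V[2,:3].round(2))
s=state(); print(s['ee_pos'],s['ee_rot'],s['force'],s['gripper_width'],hold_point_z,s['time_s'])
E
```

```text
side 364.05766516065967 [ 414. -817.  679.] [ 0.09  0.82 -0.57]
top 412.83302660078937 [ 428.  -28. 1346.] [ 0.09  0.03 -1.  ]
wrist 310.6238935844855 [110. 568. 384.] [ 0.25 -0.09 -0.96]
[180.10307092 545.66020062 213.3133481 ] [-1.79922739e+02  1.63895764e-03  1.61735014e+02] [ 0.85375127  0.21269478 -0.45634569] 90.81292879552954 -18.8 0.15
```

View pics/side0.png

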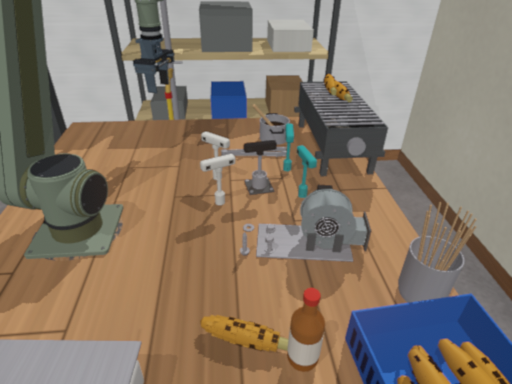

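View pics/top0.png

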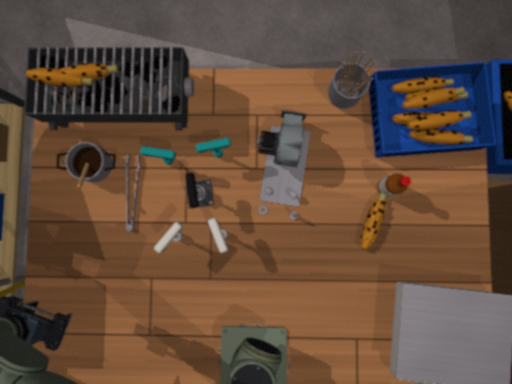

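View pics/wrist0.png

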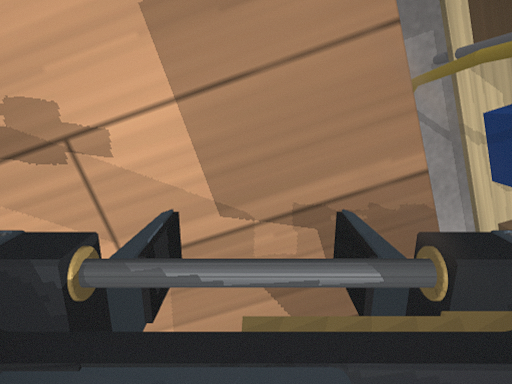

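Run:
```python
import cv2
a=cv2.imread('pics/top0.png')[130:260,120:320]; cv2.imwrite('pics/top0z.png',cv2.resize(a,None,fx=4,fy=4,interpolation=cv2.INTER_CUBIC))
a=cv2.imread('pics/side0.png')[120:270,190:380]; cv2.imwrite('pics/side0z.png',cv2.resize(a,None,fx=4,fy=4,interpolation=cv2.INTER_CUBIC))
```

```text
(no output)
```

View pics/top0z.png

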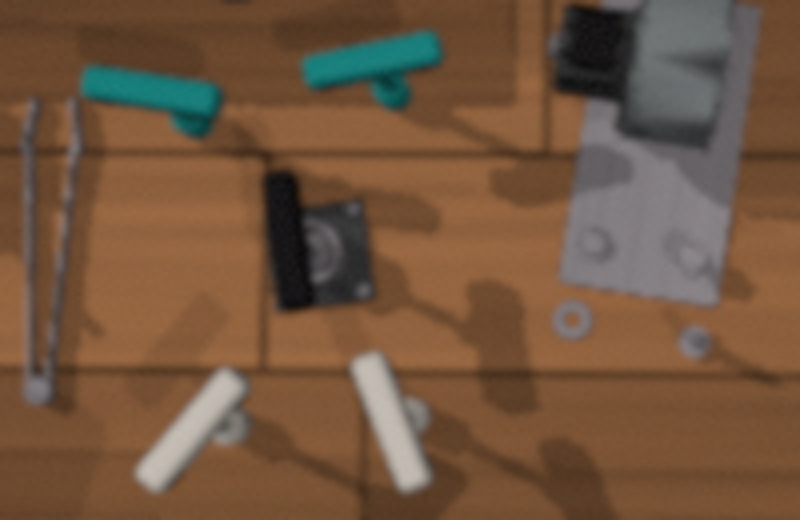

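View pics/side0z.png

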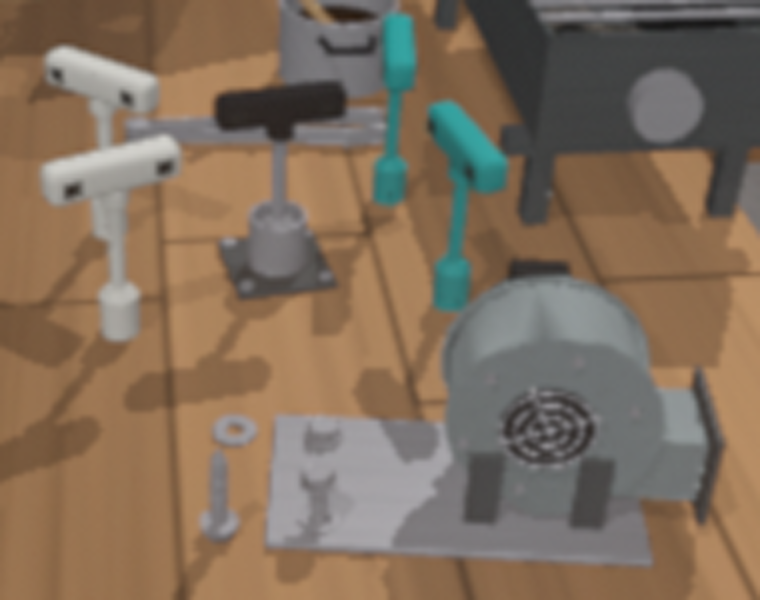

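Run:
```python
from h import *
t=load('top0');s=load('side0')
Z=lambda u,v:(120+u/4,130+v/4)
S=lambda u,v:(190+u/4,120+v/4)
# bar top face corners z=165
P=[onz(t,*Z(*p),165)[:2].round() for p in [(282,172),(296,308),(270,240),(309,240)]];print(P)
print('bar',tri([(t,*Z(288,240)),(s,*S(280,105))]).round(1), onz(t,*Z(288,240),165).round(1))
print('tube rim', onz(t,*Z(320,250),52).round(1), onz(s,*S(278,215),52).round(1))
fl=[onz(t,*Z(*p),4)[:2].round() for p in [(360,203),(374,298)]];print('flange',fl)
print('loose head',tri([(t,*Z(690,252)),(s,*S(318,480))]).round(1), onz(t,*Z(690,252),46).round(1),onz(s,*S(318,478),46).round(1))
print('home', onz(t,*Z(597,244),17).round(1),onz(s,*S(322,432),17).round(1))
print('plate corners',[onz(t,*Z(*p),6)[:2].round() for p in [(562,280),(718,303),(762,5)]])
print('spare',onz(t,*Z(695,342),10).round(1),'washer',onz(t,*Z(572,320),2).round(1))
```

```text
[array([572., 182.]), array([474., 170.]), array([522., 190.]), array([523., 162.])]
bar [524.  179.  152.6] [522.5 176.9 165. ]
tube rim [523.9 170.9  52. ] [524.9 179.9  52. ]
flange [array([566., 146.]), array([488., 133.])]
loose head [ 523.4 -121.2   37.8] [ 524.7 -120.8   46. ] [ 520.3 -128.2   46. ]
home [532.9 -48.   17. ] [533.7 -50.   17. ]
plate corners [array([504., -20.]), array([ 486., -146.]), array([ 732., -183.])]
spare [ 454.7 -127.4   10. ] washer [471.9 -28.2   2. ]
```

```bash
python3 -m creep '[[0,0,0,0,0,0,-8.4],[0,0,0,0,0,0,-8.4],[0,0,0,0,0,0,-8.4],[0,-20,-50,0,0,0,0],[0,-20,-50,0,0,0,0]]'; python3 -m creep '[[0,-20,-50,0,0,0,0],[0,-20,-50,0,0,0,0],[0,-20,-50,0,0,0,0],[0,-20,-50,0,0,0,0],[0,-20,-50,0,0,0,0]]'; python3 -m creep '[[0,-20,-50,0,0,0,0],[0,-20,-50,0,0,0,0],[0,-20,-50,0,0,0,0],[0,-20,-50,0,0,0,0],[0,-20,-50,0,0,0,0]]'
```

```text
time_s: 0.78
ee_pos: [232.3, 450.5, 213.4]
ee_rot: [-180.0, -0.0, -173.0]
force: [-0.3, -0.8, 0.1]
gripper_width: 91.3
time_s: 1.4
ee_pos: [362.0, 213.9, 213.9]
ee_rot: [180.0, 0.0, -173.1]
force: [0.7, 0.7, -0.7]
gripper_width: 91.3
time_s: 2.02
ee_pos: [491.4, -22.3, 213.8]
ee_rot: [180.0, 0.0, -173.1]
force: [1.2, 1.8, -0.3]
gripper_width: 91.2
```

```bash
python3 -m creep '[[0,-16,-36,0,0,0,0],[0,-16,-36,0,0,0,0],[0,-17,-36,30,0,0,0],[0,0,0,34,0,0,0],[0,0,0,34,0,0,0]]'
python3 - <<'E'
from h import *
f=snap('wrist','w1'); print(state()['ee_pos'])
E
```

```text
time_s: 2.65
ee_pos: [552.5, -122.4, 114.4]
ee_rot: [180.0, -0.0, -173.1]
force: [0.4, -0.4, -0.2]
gripper_width: 91.2
[ 549.29230949 -121.4310323   109.95730971]
```

View pics/w1.png

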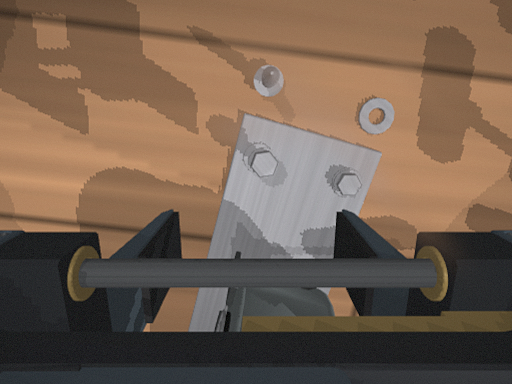

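```bash
python3 - <<'E'
from h import *
f=snap('wrist','w2'); V=f['view'];print(state()['ee_pos'],(-V[:3,:3].T@V[:3,3]).round(1),V[:3,:3].round(3))
a=cv2.imread('pics/w2.png')[130:210,220:380]; cv2.imwrite('pics/w2z.png',cv2.resize(a,None,fx=5,fy=5,interpolation=cv2.INTER_CUBIC))
E
python3 -m creep '[[0,-30,-20,0,0,0,0],[0,-10,-20,0,0,0,0],[0,0,0,0,0,0,0],[0,0,0,0,0,0,0]]'
python3 - <<'E'
from h import *
f=snap('wrist','w3'); V=f['view'];print(state()['ee_pos'],(-V[:3,:3].T@V[:3,3]).round(1))
E
```

```text
[ 549.6130206  -121.33916332  112.05934345] [ 477.2 -131.8  281.3] [[-0.12   0.993  0.003]
 [ 0.96   0.115  0.255]
 [ 0.253  0.033 -0.967]]
time_s: 3.25
ee_pos: [596.8, -156.3, 116.6]
ee_rot: [180.0, 0.0, -173.1]
force: [-0.7, 0.4, -0.4]
gripper_width: 91.1
[ 596.63523438 -156.14779172  116.51705696] [ 523.  -166.3  287.3]
```

View pics/w2z.png

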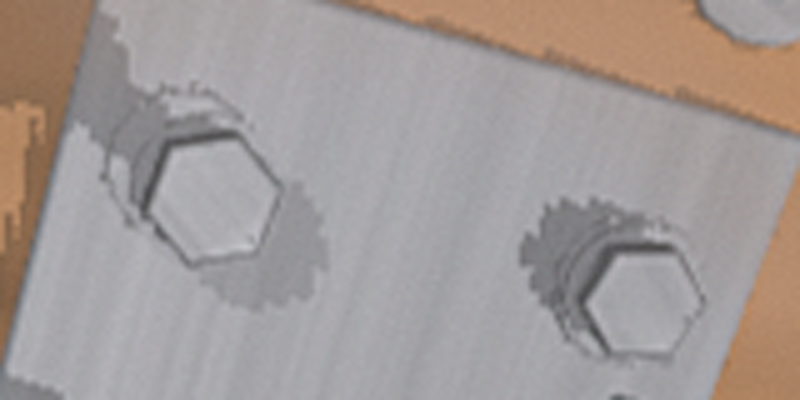

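View pics/w3.png

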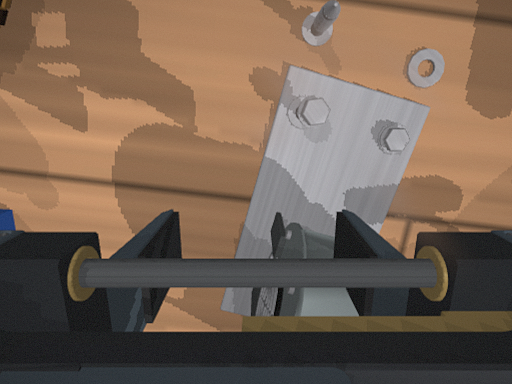

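```bash
python3 -m creep '[[0,10,20,0,0,0,0],[0,40,20,0,0,0,0],[0,25,30,0,0,0,0],[0,0,10,0,0,0,0],[0,0,0,0,0,0,0]]'
python3 - <<'E'
from h import *
f=snap('wrist','w4'); V=f['view'];print(state()['ee_pos'],(-V[:3,:3].T@V[:3,3]).round(1))
a=cv2.imread('pics/w4.png'); cv2.imwrite('pics/w4z.png',cv2.resize(a[150:270,150:320],None,fx=4.7,fy=4.7,interpolation=cv2.INTER_CUBIC))
a=cv2.imread('pics/w3.png'); cv2.imwrite('pics/w3z.png',cv2.resize(a[60:160,280:440],None,fx=5,fy=5,interpolation=cv2.INTER_CUBIC))
E
```

```text
time_s: 3.92
ee_pos: [513.6, -85.8, 116.6]
ee_rot: [-180.0, 0.1, -173.0]
force: [0.1, -0.4, 1.0]
gripper_width: 91.6
[513.97028155 -86.29689887 116.47307719] [439.5 -95.8 287.2]
```

View pics/w3z.png

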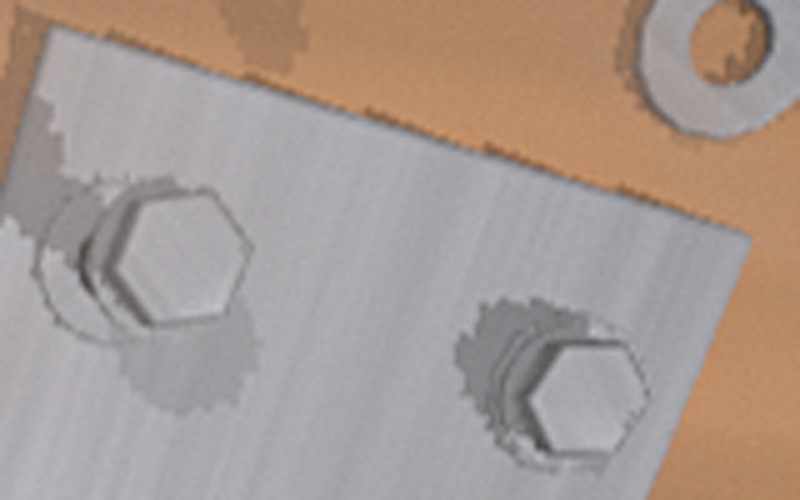

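View pics/w4z.png

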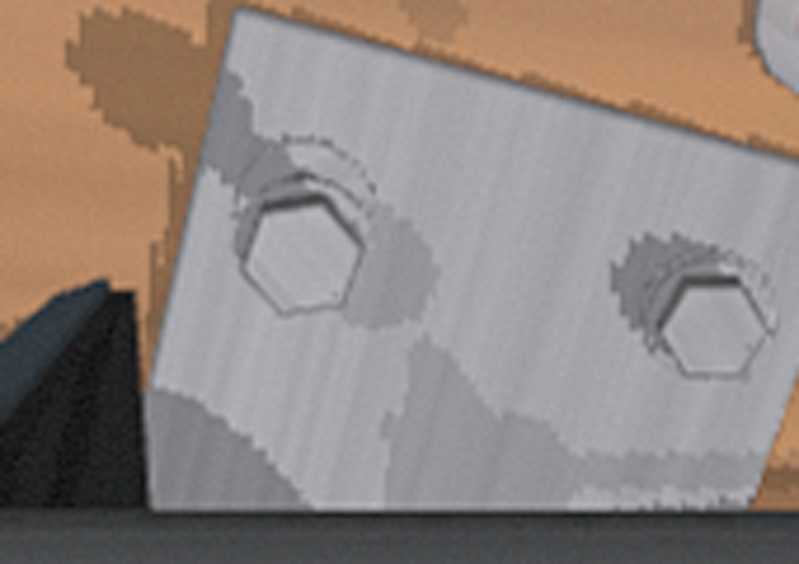

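```bash
cat > m.py <<'E'
from h import *
F={'w2':(5,220,130),'w3':(5,280,60),'w4':(4.7,150,150)}
f={k:load(k) for k in F}
def px(k,p): s,a,b=F[k]; return a+(p[0]+.5)/s-.5, b+(p[1]+.5)/s-.5
L={'w2':[(240,130),(280,190),(255,255),(195,265),(148,208),(172,142)],'w3':[(213,190),(252,250),(218,318),(150,323),(112,258),(145,197)],'w4':[(325,193),(363,245),(347,298),(290,313),(242,262),(262,205)]}
H={'w2':[(672,243),(705,300),(672,355),(615,355),(585,300),(613,247)],'w3':[(620,340),(650,395),(615,455),(550,455),(527,400),(563,342)],'w4':[(737,278),(770,330),(742,378),(690,378),(660,330),(687,280)]}
for n,D in (('loose',L),('home',H)):
    P=np.array([tri([(f[k],*px(k,D[k][i])) for k in D]) for i in range(6)])
    c=P.mean(0); print(n,c.round(1)); print(P.round(1).tolist())
    cc=[np.mean(D[k],0) for k in D]; print('centre tri',tri([(f[k],*px(k,np.mean(D[k],0))) for k in D]).round(1))
    for k in D:
        zc=17 if n=='home' else 46
        Q=np.array([onz(f[k],*px(k,p),zc)[:2] for p in D[k]]); q=Q-Q.mean(0)
        a=np.degrees(np.arctan2(q[:,1],q[:,0])); r=np.hypot(*q.T)
        ph=np.degrees(np.angle(np.sum(r*np.exp(6j*np.radians(a)))))/6
        print(k,Q.mean(0).round(1),'phase',round(ph,1),'r',r.round(1))
E1={'w2':[(97,0),(800,133)],'w3':[(48,30),(750,237)],'w4':[(240,10),(799,160)]}
for k in E1:
    Q=[onz(f[k],*px(k,p),6)[:2] for p in E1[k]]; d=Q[1]-Q[0]; print(k,Q[0].round(1),Q[1].round(1),np.degrees(np.arctan2(d[1],d[0])))
E
python3 m.py
```

```text
loose [ 520.7 -121.6   42.8]
[[510.0, -118.9, 41.5], [518.2, -111.5, 42.6], [529.3, -113.9, 39.8], [531.6, -123.8, 42.5], [522.5, -132.1, 45.9], [512.5, -129.3, 44.6]]
centre tri [ 520.6 -121.7   42.8]
w2 [ 520.4 -121.7] phase -14.4 r [11.3 10.1 10.8 10.9 10.4 11. ]
w3 [ 520.6 -122.3] phase -18.6 r [10.4 10.6 10.8 10.7 10.5 10.4]
w4 [ 519.4 -121.3] phase -12.7 r [11.4 10.2 10.8 11.4 11.1 11.1]
home [535.2 -42.9  15.6]
[[524.6, -39.7, 14.9], [533.6, -32.4, 16.3], [544.3, -36.1, 16.5], [545.9, -46.1, 14.8], [536.5, -53.4, 15.8], [526.2, -49.6, 15.1]]
centre tri [535.1 -42.9  15.6]
w2 [534.7 -43.4] phase -20.3 r [11.1 10.8 11.6 10.9 10.3 11.4]
w3 [535.2 -43.5] phase -21.0 r [10.8 10.7 11.5 11.2 10.4 10.9]
w4 [534.8 -43.1] phase -20.6 r [11.4 11.  11.8 11.2 10.7 11.7]
w2 [ 495.4 -144.8] [503.5 -18. ] 86.3232622865988
w3 [ 486.4 -143.7] [505. -17.] 81.65385044487394
w4 [ 485.2 -142.2] [501.4 -30. ] 81.8042687688486
```

```bash
python3 -m creep '[[0,0,0,-50,0,0,0],[0,0,20,-50,0,0,0],[0,-8,50,0,0,0,0],[0,-8,50,0,0,0,0],[0,-8,50,0,0,0,0]]'
python3 -m creep '[[0,-8,50,0,0,0,0],[0,-9,40,0,0,0,0],[0,0,0,0,0,0,0],[0,0,0,0,0,0,0]]'
python3 - <<'E'
from h import *
f=snap('wrist','w5'); V=f['view'];print(state()['ee_pos'],state()['ee_rot'],(-V[:3,:3].T@V[:3,3]).round(1))
E
cat > m2.py <<'E'
from m import *
R={'w2':[(108,150),(105,175),(120,205),(135,222),(165,95),(190,88),(215,95),(240,115)],'w3':[(38,265),(40,290),(55,315),(75,332),(105,343),(125,340),(45,230),(55,210),(80,190),(100,180)],'w4':[(285,143),(310,138),(340,150),(362,170),(375,190)]}
for k in R:
    for z in (6,8):
        Q=np.array([onz(f[k],*px(k,p),z)[:2] for p in R[k]])
        A=np.c_[2*Q,np.ones(len(Q))]; x=np.linalg.lstsq(A,(Q**2).sum(1),rcond=None)[0]; print(k,z,x[:2].round(1),np.sqrt(x[2]+x[:2]@x[:2]).round(1))
P=np.array([tri([(f[k],*px(k,L[k][i])) for k in L]) for i in range(6)]);q=P-P.mean(0)
a=np.arctan2(q[:,1],q[:,0]);print(np.degrees(np.angle(np.exp(6j*a).sum()))/6, np.degrees(a).round(1))
E
python3 m2.py | tail -8
```

```text
time_s: 4.6
ee_pos: [517.5, 86.3, 216.2]
ee_rot: [-180.0, 0.1, -173.1]
force: [1.3, 0.6, 0.4]
gripper_width: 91.2
time_s: 5.1
ee_pos: [522.8, 176.0, 215.7]
ee_rot: [-180.0, -0.0, -173.1]
force: [0.5, -0.1, 0.1]
gripper_width: 91.1
[522.71417476 175.58946166 215.79681503] [-1.79965992e+02 -1.29692390e-02 -1.73121088e+02] [449.1 166.2 386.4]
w4 [ 485.2 -142.2] [501.4 -30. ] 81.8042687688486
w2 6 [ 522.4 -126.5] 13.6
w2 8 [ 522.1 -126.5] 13.5
w3 6 [ 522.4 -126.2] 13.9
w3 8 [ 522.4 -126.5] 13.8
w4 6 [ 523.3 -126.1] 14.2
w4 8 [ 522.7 -125.9] 14.1
-16.15040175360639 [ 165.8  103.9   41.9  -11.6  -80.1 -136.8]
```

View pics/w5.png

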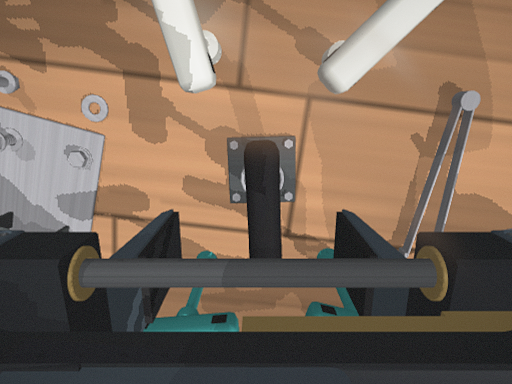

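Run:
```python
from h import *
f=load('w5'); g=f['frame'].astype(int).sum(2)
for v in (150,170,190,205,215,225,235,245,255):
    r=g[v]; d=np.where(r[225:310]<150)[0]+225
    print(v,d.min(),d.max(), onz(f,d.min(),v,165)[:2].round(1),onz(f,d.max(),v,165)[:2].round(1))
a=cv2.imread('pics/w5.png')[125:265,215:315]; cv2.imwrite('pics/w5z.png',cv2.resize(a,None,fx=4.2,fy=4.2,interpolation=cv2.INTER_CUBIC))
```

```text
150 245 245 [479.5 160.7] [479.5 160.7]
170 245 278 [493.9 162.3] [491.  186.1]
190 246 279 [508.8 164.7] [505.8 188.9]
205 247 279 [520.2 166.8] [517.3 190.5]
215 248 279 [528.  168.4] [525.1 191.6]
225 248 279 [536.  169.3] [533.1 192.7]
235 249 280 [544. 171.] [541.1 194.6]
245 249 280 [552.3 171.9] [549.4 195.8]
255 250 281 [560.7 173.7] [557.7 197.8]
```

View pics/w5z.png

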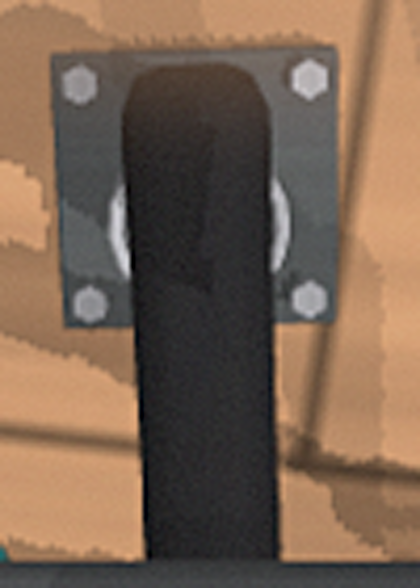

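```bash
python3 - <<'E'
from h import *
f=load('w5'); c=lambda U,V:(215+(U+.5)/4.2-.5,125+(V+.5)/4.2-.5)
for p in [(80,83),(310,78),(90,303),(310,298),(197.5,190.5)]: print(onz(f,*c(*p),8).round(1))
print('flange corners',[onz(f,*c(*p),6).round(1)[:2] for p in [(52,55),(335,47),(65,327),(333,320)]])
print('front end',onz(f,*c(198,65),160).round(1),onz(f,*c(198,65),150).round(1))
print('rim', [onz(f,*c(*p),52).round(1)[:2] for p in [(108,225),(291,222)]])
E
python3 -m creep '[[0,0,3,20,0,0,-2],[0,0,0,40,0,0,0],[0,0,0,23,0,0,0],[0,0,0,0,0,0,0]]'
python3 - <<'E'
from h import *
f=snap('wrist','w6'); print(state()['ee_pos'],state()['ee_rot'],state()['force'])
f=snap('top','t6');f=snap('side','s6')
a=cv2.imread('pics/s6.png')[100:220,200:320]; cv2.imwrite('pics/s6z.png',cv2.resize(a,None,fx=5,fy=5,interpolation=cv2.INTER_CUBIC))
E
```

```text
[496.  142.5   8. ]
[486.5 208.2   8. ]
[561.4 152.2   8. ]
[551.8 217.9   8. ]
[523.2 180.1   8. ]
flange corners [array([489.2, 133.6]), array([477.1, 214.3]), array([570.5, 145.3]), array([558.4, 226.1])]
front end [471.6 171.9 160. ] [472.6 172.1 150. ]
rim [array([526.5, 156.3]), array([519.9, 203.9])]
time_s: 5.65
ee_pos: [521.0, 177.9, 131.5]
ee_rot: [-180.0, -0.2, -171.2]
force: [0.5, 0.0, 0.4]
gripper_width: 91.3
[522.11125583 178.47057931 132.96721538] [-1.79985574e+02 -3.96784361e-02 -1.71157271e+02] [0.78666564 0.07776651 0.7142278 ]
```

View pics/w6.png

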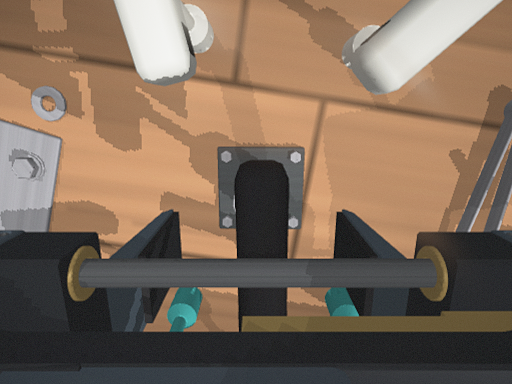

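View pics/s6z.png

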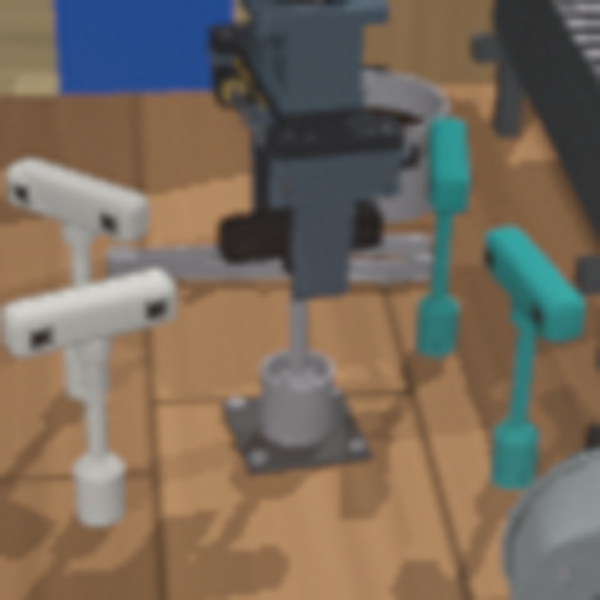

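```bash
python3 -m creep '[[1,0,0,0,0,0,0],[1,0,0,0,0,0,0],[1,0,0,0,0,0,0],[1,0,0,0,0,0,0],[1,0,0,0,0,0,0]]' 55
python3 - <<'E'
from h import *
s=state();print(s['ee_pos'],s['ee_rot'],s['force'],s['torque'],s['gripper_width'])
E
```

```text
time_s: 6.42
ee_pos: [521.9, 179.7, 132.9]
ee_rot: [180.0, -0.0, -171.1]
force: [0.1, -0.6, 0.4]
gripper_width: 44.4
[521.93585168 179.68169683 132.94203299] [ 1.79995271e+02 -2.14473947e-04 -1.71060210e+02] [ 0.13185892 -0.63076064  0.37407832] [ 0.03288154 -0.02410363  0.02493341] 44.438213546377625
```

```bash
python3 -m creep '[[1,0,0,0,0,0,0],[1,0,0,0,0,0,0],[1,0,0,0,0,0,0],[1,0,0,0,0,0,0]]'
python3 - <<'E'
from h import *
s=state();print(s['ee_pos'],s['ee_rot'],s['force'],s['torque'],s['gripper_width'])
E
```

```text
time_s: 6.92
ee_pos: [522.0, 179.7, 132.9]
ee_rot: [180.0, 0.0, -171.1]
force: [0.3, 0.5, -0.4]
gripper_width: 25.8
[521.95623742 179.68455048 132.90851177] [ 1.79988538e+02  5.08170967e-04 -1.71069692e+02] [ 0.25977854  0.50156493 -0.37702233] [ 0.14859768 -0.01017648  0.04825374] 25.79006982301769
```

```bash
python3 -m creep '[[1,0,0,-10,0,0,0],[1,0,0,-25,0,0,0],[1,0,0,-35,0,0,0],[1,0,0,-20,0,0,0],[1,0,0,0,0,0,0]]'
python3 - <<'E'
from h import *
f=snap('wrist','w7'); snap('side','s7');snap('top','t7')
s=state();print(s['ee_pos'],s['ee_rot'],s['force'],s['torque'],s['gripper_width'])
a=cv2.imread('pics/w7.png')[120:270,180:350]; 
b=cv2.imread('pics/s7.png')[70:220,200:320]
cv2.imwrite('pics/w7z.png',np.hstack([cv2.resize(a,(450,397),interpolation=cv2.INTER_CUBIC),cv2.resize(b,(318,397),interpolation=cv2.INTER_CUBIC)]))
E
```

```text
time_s: 7.55
ee_pos: [522.7, 179.8, 224.5]
ee_rot: [180.0, 0.2, -171.1]
force: [-0.0, -0.6, -4.4]
gripper_width: 25.7
[521.03784135 179.29305921 221.58213298] [-1.79974197e+02 -1.63390624e-01 -1.71063856e+02] [ 0.28673677  0.35671904 -4.46972841] [ 0.06772178  0.01023825 -0.01000987] 26.251655302740975
```

View pics/w7z.png

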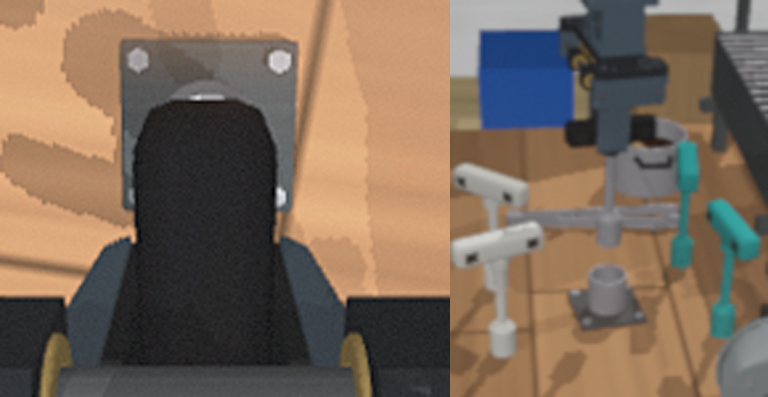

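```bash
python3 -m creep '[[1,0,0,0,0,0,8.3],[1,0,0,0,0,0,8.3],[1,0,0,0,0,0,8.3],[1,-6,-20,0,0,0,0],[1,-12,-40,0,0,0,0]]';python3 -m creep '[[1,-12,-42,0,0,0,0],[1,-12,-42,0,0,0,0],[1,-12,-42,0,0,0,0],[1,-12,-42,0,0,0,0],[1,-12,-40,0,0,0,0]]'; python3 -m creep '[[1,-4,-20,0,0,0,0],[1,0,0,0,2.4,-2.05,0],[1,0,0,0,2.4,-2.05,0],[1,0,0,0,0,0,0],[1,0,0,0,0,0,0]]'
cat > g.py <<'E'
from h import *
from scipy.spatial.transform import Rotation as Ro
def pose():
    s=state(); return np.array(s['ee_pos']),Ro.from_euler('xyz',s['ee_rot'],degrees=True).as_matrix(),s
MT=np.array([-1.3,0,124.9])
HEAD=np.array([520.4,-121.8,45.5]); HOLE=np.array([522.5,-126.4,0])
if __name__=='__main__':
    p,R,s=pose(); m=p+R@MT; u=-R[:,2]; t=(HEAD-HOLE)/np.linalg.norm(HEAD-HOLE)
    print('tcp',p.round(1),s['ee_rot'],'F',np.round(s['force'],1),'T',np.round(s['torque'],2),'w',s['gripper_width'],'t',s['time_s'])
    print('mouth',m.round(1),'up',u.round(3),'target up',t.round(3),'yaw x',np.degrees(np.arctan2(R[1,0],R[0,0])))
    print('head in tool axes rel mouth',(R.T@(HEAD-m)).round(1)); print('rot err tool',(R.T@np.degrees(np.cross(u,t))).round(2))
E
python3 g.py
```

```text
time_s: 8.32
ee_pos: [522.3, 116.3, 221.8]
ee_rot: [-179.9, -0.1, 164.3]
force: [0.6, -0.2, -4.5]
gripper_width: 25.7
time_s: 8.95
ee_pos: [522.0, -101.9, 222.1]
ee_rot: [-180.0, -0.1, 164.1]
force: [1.0, 0.7, -4.2]
gripper_width: 25.7
time_s: 9.57
ee_pos: [521.2, -120.2, 222.6]
ee_rot: [-175.2, 4.0, 164.2]
force: [-0.7, 0.1, -4.2]
gripper_width: 25.7
tcp [ 521.2 -120.2  222.6] [-175.20641309    4.02122099  164.22904079] F [-0.7  0.1 -4.2] T [ 0.12  0.03 -0.02] w 25.669773744283596 t 9.575
mouth [ 528.  -133.    98.5] up [-0.045  0.099  0.994] target up [-0.046  0.1    0.994] yaw x 164.22904078851036
head in tool axes rel mouth [14.1 13.  51.2]
rot err tool [ 0.04 -0.09 -0.  ]
```

```bash
python3 -m creep '[[1,14,13,0,0,0,0],[1,0,0,20,0,0,0],[1,0,0,20,0,0,0],[1,0,0,0,0,0,0]]'; python3 g.py
python3 - <<'E'
from h import *
for n in ['side','top','wrist']: snap(n,n[0]+'8')
a=cv2.imread('pics/s8.png')[130:270,230:330]; cv2.imwrite('pics/s8z.png',cv2.resize(a,None,fx=4.2,fy=4.2,interpolation=cv2.INTER_CUBIC))
a=cv2.imread('pics/t8.png')[130:230,240:340]; cv2.imwrite('pics/t8z.png',cv2.resize(a,None,fx=5,fy=5,interpolation=cv2.INTER_CUBIC))
E
```

```text
time_s: 10.07
ee_pos: [511.8, -106.8, 179.5]
ee_rot: [-175.2, 3.8, 164.2]
force: [-0.1, -0.8, -4.0]
gripper_width: 25.9
tcp [ 511.8 -106.8  179.5] [-175.19564761    3.81850684  164.21552741] F [-0.1 -0.8 -4. ] T [0.15 0.12 0.06] w 25.86132588068876 t 10.075
mouth [ 518.2 -119.4   55.4] up [-0.041  0.099  0.994] target up [-0.046  0.1    0.994] yaw x 164.21552741450103
head in tool axes rel mouth [-2.1 -0.8 10.2]
rot err tool [ 0.03 -0.29  0.  ]
```

View pics/s8z.png

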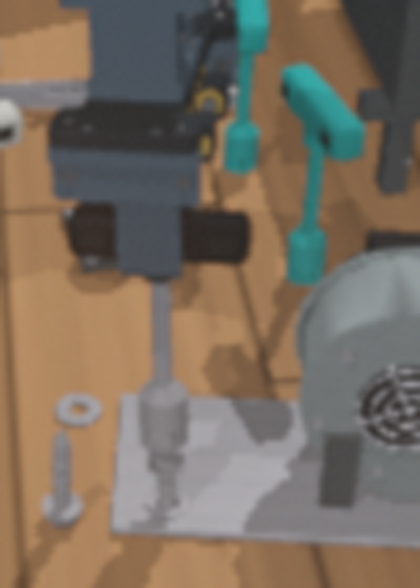

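View pics/w8.png

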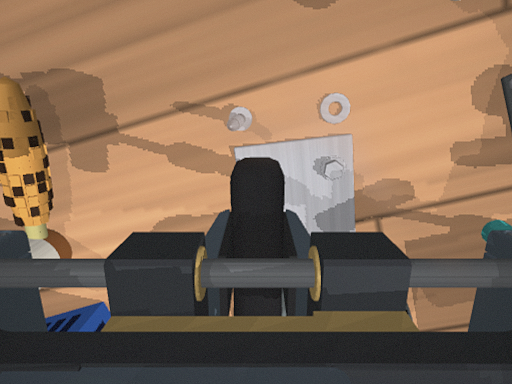

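```bash
python3 g.py; python3 -m creep '[[1,0,0,0,0,0,0],[1,0,0,0,0,0,0]]'; python3 g.py
```

```text
tcp [ 514.  -107.4  182. ] [-175.21451068    4.17352407  164.21944606] F [ 0.2 -0.2 -4.2] T [0.1  0.05 0.01] w 25.334441857045096 t 10.225
mouth [ 521.1 -120.2   57.9] up [-0.047  0.1    0.994] target up [-0.046  0.1    0.994] yaw x 164.21944605715564
head in tool axes rel mouth [ 1.2 -0.7 12.5]
rot err tool [ 0.05  0.06 -0.  ]
time_s: 10.48
ee_pos: [513.8, -107.6, 181.7]
ee_rot: [-175.2, 4.2, 164.2]
force: [0.4, 0.9, -4.9]
gripper_width: 25.7
tcp [ 513.8 -107.6  181.7] [-175.20513208    4.15568344  164.20748098] F [ 0.4  0.9 -4.9] T [ 0.11  0.09 -0.04] w 25.72685252275292 t 10.475
mouth [ 520.9 -120.4   57.6] up [-0.047  0.1    0.994] target up [-0.046  0.1    0.994] yaw x 164.20748097803437
head in tool axes rel mouth [ 1.  -0.4 12.2]
rot err tool [ 0.04  0.04 -0.  ]
```

View pics/t8z.png

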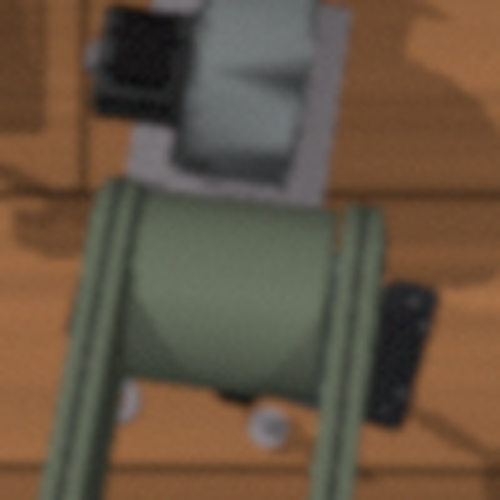

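Run:
```python
from h import *; from g import *
f=load('s8'); p,R,s=pose(); m=p+R@MT
q=lambda P:np.round((proj(f,P)-[230,130]+.5)*4.2-.5,0)
print('head',q(HEAD),'hole',q(HOLE),'mouth',q(m),'socket top',q(p+R@(MT-[0,0,34])),'bar ends',q(p+R@(MT+[52,0,-143])),q(p+R@(MT+[-52,0,-143])))
a=cv2.imread('pics/s8.png')[190:270,230:310]; a=cv2.resize(a,None,fx=8,fy=7.4,interpolation=cv2.INTER_CUBIC); cv2.imwrite('pics/s8y.png',a)
```

```text
head [166. 455.] hole [168. 514.] mouth [168. 439.] socket top [166. 392.] bar ends [ 72. 228.] [253. 237.]
```

View pics/s8y.png

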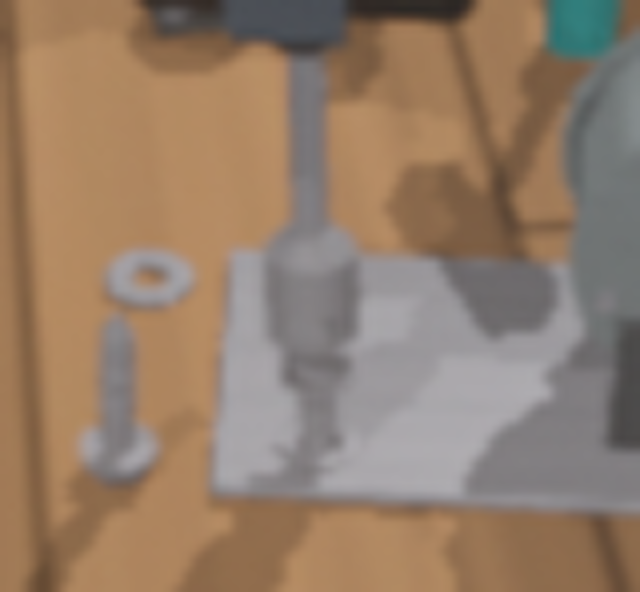

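```bash
python3 -m creep '[[1,1,-0.4,4,0,0,0],[1,0,0,3,0,0,0],[1,0,0,0,0,0,0],[1,0,0,0,0,0,0],[1,0,0,0,0,0,0]]'; python3 g.py
python3 - <<'E'
from h import *; from g import *
f=snap('side','s9');  p,R,s=pose(); m=p+R@MT
q=lambda P:np.round((proj(f,P)-[230,190]+.5)*8-.5,0)
print('head',q(HEAD),'hole',q(HOLE),'mouth',q(m),'socket top',q(p+R@(MT-[0,0,34])))
a=cv2.imread('pics/s9.png')[190:260,230:310]; a=cv2.resize(a,None,fx=8,fy=8,interpolation=cv2.INTER_CUBIC); cv2.imwrite('pics/s9y.png',a)
E
```

```text
time_s: 11.1
ee_pos: [512.9, -108.4, 174.2]
ee_rot: [-175.2, 4.1, 164.2]
force: [-1.1, 0.4, -4.5]
gripper_width: 25.7
tcp [ 512.9 -108.4  174.2] [-175.19855281    4.10884334  164.2089021 ] F [-1.1  0.4 -4.5] T [ 0.11  0.05 -0.03] w 25.666520940180643 t 11.1
mouth [ 519.9 -121.2   50.1] up [-0.046  0.1    0.994] target up [-0.046  0.1    0.994] yaw x 164.20890210205383
head in tool axes rel mouth [-0.3 -0.   4.7]
rot err tool [ 0.03 -0.01  0.  ]
head [317. 387.] hole [321. 499.] mouth [316. 375.] socket top [313. 288.]
```

View pics/s9y.png

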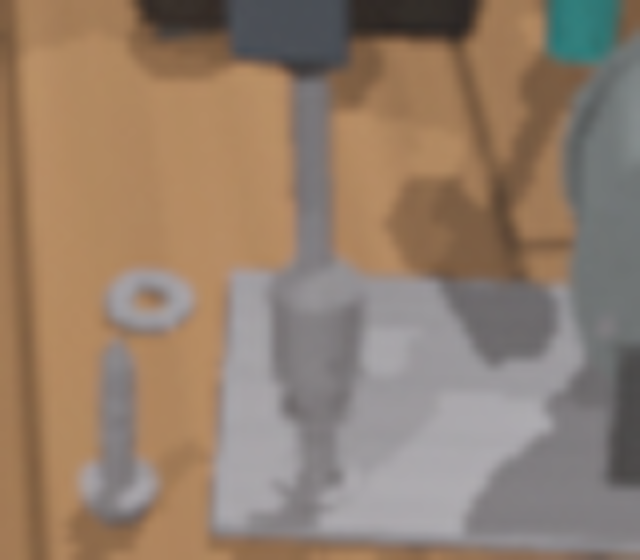

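```bash
python3 -m creep '[[1,0,0,2,0,0,0],[1,0,0,2,0,0,0],[1,0,0,0,0,0,0]]';python3 -m creep '[[1,0,0,2,0,0,0],[1,0,0,0,0,0,0]]'; python3 g.py
```

```text
time_s: 11.52
ee_pos: [512.8, -108.8, 169.8]
ee_rot: [-175.2, 4.1, 164.2]
force: [-1.0, 0.1, -4.2]
gripper_width: 25.7
time_s: 11.78
ee_pos: [513.0, -109.0, 167.9]
ee_rot: [-175.2, 4.1, 164.2]
force: [0.7, -0.6, -4.7]
gripper_width: 25.6
tcp [ 513.  -109.   167.9] [-175.19845108    4.07140194  164.20469285] F [ 0.7 -0.6 -4.7] T [ 0.16  0.07 -0.04] w 25.562255179073762 t 11.775
mouth [ 519.9 -121.8   43.9] up [-0.045  0.1    0.994] target up [-0.046  0.1    0.994] yaw x 164.20469285293706
head in tool axes rel mouth [-0.6 -0.  -1.6]
rot err tool [ 0.03 -0.04 -0.  ]
```

```bash
python3 -m creep '[[1,0,0,1.5,0,0,0],[1,0,0,0,0,0,0]]';python3 -m creep '[[1,0,0,1.5,0,0,0],[1,0,0,0,0,0,0]]'; python3 g.py
```

```text
time_s: 12.02
ee_pos: [513.1, -109.1, 166.5]
ee_rot: [-175.2, 4.1, 164.2]
force: [-0.6, 0.1, -3.7]
gripper_width: 25.9
time_s: 12.28
ee_pos: [513.1, -109.2, 165.0]
ee_rot: [-175.2, 4.1, 164.2]
force: [-0.7, 0.3, -4.1]
gripper_width: 25.7
tcp [ 513.1 -109.2  165. ] [-175.19945423    4.07640898  164.2050223 ] F [-0.7  0.3 -4.1] T [0.31 0.15 0.04] w 25.681600663924403 t 12.275
mouth [ 520.1 -122.1   40.9] up [-0.045  0.1    0.994] target up [-0.046  0.1    0.994] yaw x 164.2050223009839
head in tool axes rel mouth [-0.6 -0.  -4.6]
rot err tool [ 0.03 -0.04 -0.  ]
```

```bash
python3 -m creep '[[1,0,0,2,0,0,0],[1,0,0,0,0,0,0]]';python3 -m creep '[[1,0,0,2,0,0,0],[1,0,0,0,0,0,0]]'; python3 g.py;  python3 -m creep '[[1,0,0,2,0,0,0],[1,0,0,0,0,0,0]]';python3 -m creep '[[1,0,0,1.5,0,0,0],[1,0,0,0,0,0,0]]';python3 g.py
```

```text
time_s: 12.52
ee_pos: [513.2, -109.5, 163.0]
ee_rot: [-175.2, 4.1, 164.2]
force: [-0.2, 0.8, -4.8]
gripper_width: 25.9
time_s: 12.78
ee_pos: [513.3, -109.7, 161.0]
ee_rot: [-175.2, 4.1, 164.2]
force: [-0.6, 1.1, -4.9]
gripper_width: 26.0
tcp [ 513.3 -109.7  161. ] [-175.19705405    4.07857554  164.20313016] F [-0.6  1.1 -4.9] T [0.35 0.25 0.02] w 25.96379829507476 t 12.775
mouth [ 520.2 -122.5   36.9] up [-0.045  0.1    0.994] target up [-0.046  0.1    0.994] yaw x 164.20313016058756
head in tool axes rel mouth [-0.6  0.  -8.6]
rot err tool [ 0.03 -0.04 -0.  ]
time_s: 13.02
ee_pos: [513.4, -109.9, 159.0]
ee_rot: [-175.2, 4.1, 164.2]
force: [-1.0, 1.7, -4.5]
gripper_width: 25.7
time_s: 13.28
ee_pos: [513.5, -110.1, 157.6]
ee_rot: [-175.2, 4.1, 164.2]
force: [-0.5, 0.1, -4.3]
gripper_width: 25.9
tcp [ 513.5 -110.1  157.6] [-175.19744272    4.08672584  164.20197212] F [-0.5  0.1 -4.3] T [ 0.31  0.27 -0.04] w 25.923800300627143 t 13.275
mouth [ 520.5 -122.9   33.5] up [-0.046  0.1    0.994] target up [-0.046  0.1    0.994] yaw x 164.20197212022705
head in tool axes rel mouth [ -0.5   0.  -12. ]
rot err tool [ 0.03 -0.03 -0.  ]
```

```bash
python3 -m creep '[[1,0,0,1,0,0,0],[1,0,0,0,0,0,0]]';python3 -m creep '[[1,0,0,1,0,0,0],[1,0,0,0,0,0,0]]'; python3 g.py
```

```text
time_s: 13.52
ee_pos: [513.6, -110.1, 156.6]
ee_rot: [-175.2, 4.1, 164.2]
force: [-0.3, 0.6, -3.6]
gripper_width: 25.4
time_s: 13.78
ee_pos: [513.7, -110.2, 155.8]
ee_rot: [-175.2, 4.1, 164.2]
force: [-0.8, 1.5, -1.5]
gripper_width: 25.6
tcp [ 513.7 -110.2  155.8] [-175.19952492    4.09789855  164.20486766] F [-0.8  1.5 -1.5] T [ 0.46  0.4  -0.01] w 25.562991983785338 t 13.775
mouth [ 520.6 -123.1   31.8] up [-0.046  0.1    0.994] target up [-0.046  0.1    0.994] yaw x 164.20486765909826
head in tool axes rel mouth [ -0.4  -0.  -13.8]
rot err tool [ 0.03 -0.02 -0.  ]
```

```bash
python3 -m creep '[[1,-1.4,-1.65,0,-0.6,0.51,0],[1,-1.4,-1.65,0,-0.6,0.51,0],[1,-1.4,-1.65,0,-0.6,0.51,0],[1,-1.4,-1.65,0,-0.6,0.51,0]]';python3 g.py; python3 -m creep '[[1,-1.4,-1.65,0,-0.6,0.51,0],[1,-1.4,-1.65,0,-0.6,0.51,0],[1,-1.4,-1.65,0,-0.6,0.51,0],[1,-1.4,-1.65,0,-0.6,0.51,0],[1,0,0,0,0,0,0]]'; python3 g.py
```

```text
time_s: 14.28
ee_pos: [517.5, -118.1, 156.6]
ee_rot: [-177.7, 2.0, 164.1]
force: [-0.0, 3.3, -1.0]
gripper_width: 25.8
tcp [ 517.5 -118.1  156.6] [-177.68610817    2.04677118  164.05234703] F [-0.   3.3 -1. ] T [0.91 0.28 0.02] w 25.789561546104515 t 14.275
mouth [ 521.7 -124.5   31.9] up [-0.023  0.049  0.999] target up [-0.046  0.1    0.994] yaw x 164.0523470252069
head in tool axes rel mouth [  1.5   1.7 -13.7]
rot err tool [ 2.51 -2.07 -0.  ]
time_s: 14.9
ee_pos: [521.2, -126.3, 156.9]
ee_rot: [180.0, 0.0, 164.0]
force: [-0.2, 2.8, -1.0]
gripper_width: 25.7
tcp [ 521.2 -126.3  156.9] [1.79971592e+02 4.42840701e-02 1.63998255e+02] F [-0.2  2.8 -1. ] T [1.02 0.01 0.03] w 25.654984100528683 t 14.9
mouth [ 522.5 -126.6   32. ] up [-0.001 -0.     1.   ] target up [-0.046  0.1    0.994] yaw x 163.99825472332302
head in tool axes rel mouth [  3.3   4.  -13.5]
rot err tool [ 4.84 -4.07  0.  ]
```

```bash
python3 -m creep '[[1,-0.4,-0.5,0,0,0,0],[1,0,0,0,0,0,0],[1,0,0,0,0,0,0]]'; python3 g.py
python3 - <<'E'
from h import *; from g import *
f=snap('side','s10'); w=snap('wrist','w10')
q=lambda P:np.round((proj(f,P)-[230,190]+.5)*8-.5,0)
h=HOLE
print('hole',q(h),'z8',q(h+[0,0,8]),'32',q(h+[0,0,32]),'sock top',q(h+[0,0,66]))
a=cv2.imread('pics/s10.png')[190:260,230:310]; a=cv2.resize(a,None,fx=8,fy=8,interpolation=cv2.INTER_CUBIC); cv2.imwrite('pics/s10y.png',a)
E
```

```text
time_s: 15.28
ee_pos: [521.1, -126.4, 156.8]
ee_rot: [180.0, 0.0, 164.0]
force: [1.1, 3.5, -1.4]
gripper_width: 26.0
tcp [ 521.1 -126.4  156.8] [1.79986708e+02 3.31348937e-02 1.64045359e+02] F [ 1.1  3.5 -1.4] T [ 1.17 -0.1   0.09] w 25.958927080267785 t 15.275
mouth [ 522.4 -126.7   31.9] up [-0.001 -0.     1.   ] target up [-0.046  0.1    0.994] yaw x 164.04535868875712
head in tool axes rel mouth [  3.3   4.2 -13.6]
rot err tool [ 4.83 -4.08  0.  ]
hole [321. 499.] z8 [321. 482.] 32 [324. 428.] sock top [328. 348.]
```

View pics/s10y.png

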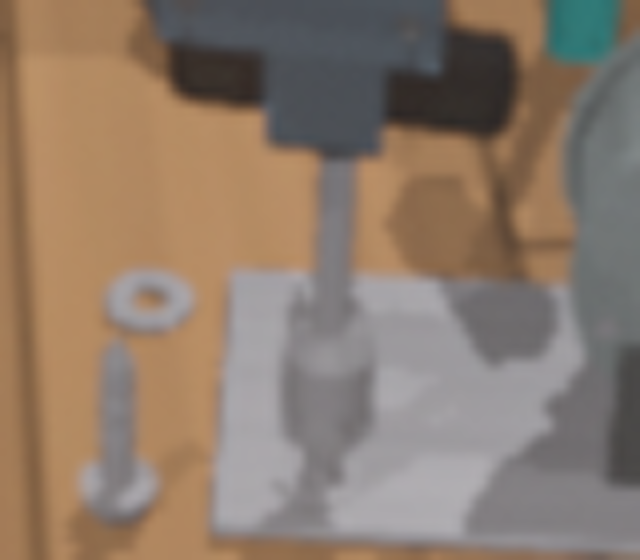

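View pics/w10.png

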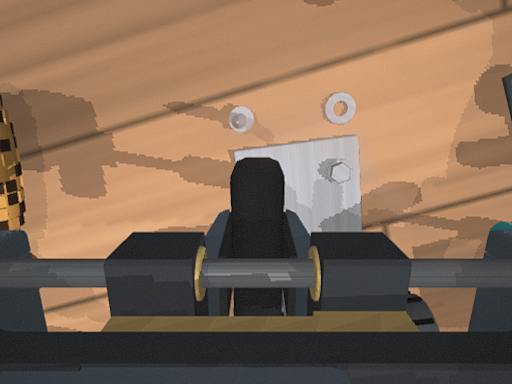

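```bash
python3 -m creep '[[1,0,0.14,0.05,0,0,6],[1,0,0.14,0.05,0,0,6],[1,0,0,0,0,0,0]]' 60; python3 g.py
python3 - <<'E'
from h import *; from g import *
f=snap('side','s11'); p,R,s=pose(); m=p+R@MT
q=lambda P:np.round((proj(f,P)-[240,195]+.5)*12-.5,0)
h=HOLE
print('hole',q(h),'z8',q(h+[0,0,8]),'32',q(h+[0,0,32]),'sock top',q(h+[0,0,66]))
a=cv2.imread('pics/s11.png')[195:260,240:300]; a=cv2.resize(a,None,fx=9,fy=9,interpolation=cv2.INTER_CUBIC); cv2.imwrite('pics/s11y.png',a)
E
```

```text
time_s: 15.75
ee_pos: [521.1, -126.1, 156.8]
ee_rot: [180.0, 0.0, 152.1]
force: [0.9, 4.4, 0.8]
gripper_width: 25.5
tcp [ 521.1 -126.1  156.8] [1.79983781e+02 1.68821637e-02 1.52120277e+02] F [0.9 4.4 0.8] T [1.19 0.07 0.05] w 25.461798938236562 t 15.75
mouth [ 522.3 -126.7   31.9] up [-0. -0.  1.] target up [-0.046  0.1    0.994] yaw x 152.12027736810836
head in tool axes rel mouth [  4.    3.5 -13.6]
rot err tool [ 3.88 -5.    0.  ]
hole [361. 689.] z8 [362. 663.] 32 [366. 582.] sock top [372. 463.]
```

View pics/s11y.png

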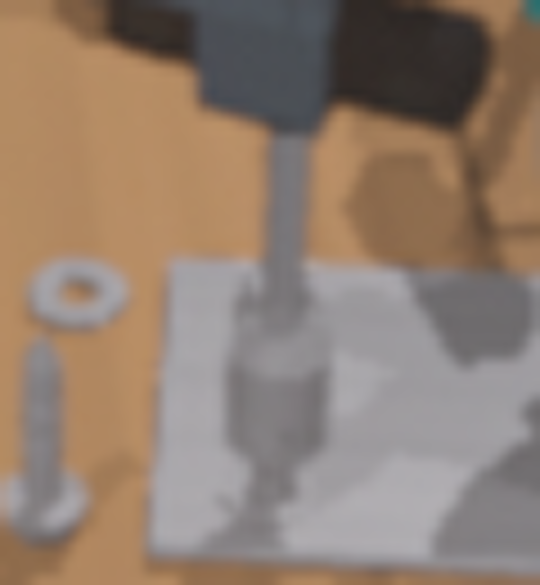

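```bash
python3 -m creep '[[1,0,0.14,0.05,0,0,6],[1,0,0.14,0.07,0,0,6],[1,0,0.14,0.07,0,0,6],[1,0,0,0,0,0,0]]'; python3 g.py
```

```text
time_s: 16.3
ee_pos: [521.3, -125.8, 156.5]
ee_rot: [180.0, 0.0, 134.2]
force: [-0.5, 3.8, -0.0]
gripper_width: 26.0
tcp [ 521.3 -125.8  156.5] [1.79983432e+02 3.37757618e-03 1.34174709e+02] F [-0.5  3.8 -0. ] T [1.25 0.1  0.1 ] w 26.031619371675543 t 16.3
mouth [ 522.2 -126.8   31.6] up [-0. -0.  1.] target up [-0.046  0.1    0.994] yaw x 134.1747094667244
head in tool axes rel mouth [  4.8   2.1 -13.9]
rot err tool [ 2.14 -5.96  0.  ]
```

```bash
python3 -m creep '[[1,0,0.14,0.08,0,0,6],[1,0,0.14,0.08,0,0,6],[1,0,0.14,0.08,0,0,6],[1,0,0.14,0.08,0,0,6],[1,0,0,0,0,0,0]]'; python3 g.py;python3 -m creep '[[1,0,0.14,0.08,0,0,6],[1,0,0.14,0.08,0,0,6],[1,0,0.14,0.08,0,0,6],[1,0,0.14,0.08,0,0,6],[1,0,0,0,0,0,0]]'; python3 g.py
```

```text
time_s: 16.92
ee_pos: [521.7, -125.5, 156.2]
ee_rot: [180.0, -0.0, 110.2]
force: [0.2, 4.7, 0.0]
gripper_width: 26.1
tcp [ 521.7 -125.5  156.2] [ 1.79986148e+02 -9.76783998e-03  1.10219314e+02] F [0.2 4.7 0. ] T [1.34 0.19 0.07] w 26.064316197638796 t 16.925
mouth [ 522.2 -126.7   31.3] up [-0. -0.  1.] target up [-0.046  0.1    0.994] yaw x 110.2193135949786
head in tool axes rel mouth [  5.2   0.  -14.2]
rot err tool [-0.46 -6.32  0.  ]
time_s: 17.55
ee_pos: [522.4, -125.4, 155.9]
ee_rot: [180.0, -0.0, 86.2]
force: [0.9, 4.5, 1.3]
gripper_width: 25.7
tcp [ 522.4 -125.4  155.9] [ 1.79978834e+02 -1.44285470e-02  8.62439336e+01] F [0.9 4.5 1.3] T [1.27 0.21 0.11] w 25.74636132652293 t 17.55
mouth [ 522.3 -126.7   31. ] up [-0. -0.  1.] target up [-0.046  0.1    0.994] yaw x 86.243933604976
head in tool axes rel mouth [  4.7  -2.2 -14.5]
rot err tool [-2.98 -5.59  0.  ]
```

```bash
python3 -m creep '[[1,0,0.14,0.08,0,0,6],[1,0,0.14,0.08,0,0,6],[1,0,0.14,0.08,0,0,6],[1,0,0,0,0,0,0],[1,0,0,0,0,0,0]]'; python3 g.py;python3 -m creep '[[1,0,-0.1,-0.2,0,0,-3.5],[1,0,-0.1,-0.2,0,0,-3.5],[1,0,0,0,0,0,0]]'; python3 g.py
```

```text
time_s: 18.18
ee_pos: [522.9, -125.6, 155.7]
ee_rot: [180.0, -0.0, 68.2]
force: [-0.1, 4.3, 1.5]
gripper_width: 25.8
tcp [ 522.9 -125.6  155.7] [ 1.79968603e+02 -1.62416177e-02  6.81966590e+01] F [-0.1  4.3  1.5] T [1.33 0.21 0.09] w 25.753863197095807 t 18.175
mouth [ 522.4 -126.8   30.8] up [-0.001 -0.     1.   ] target up [-0.046  0.1    0.994] yaw x 68.19665898049915
head in tool axes rel mouth [  3.9  -3.7 -14.7]
rot err tool [-4.55 -4.39  0.  ]
time_s: 18.55
ee_pos: [522.7, -125.8, 155.8]
ee_rot: [180.0, 0.0, 75.1]
force: [0.8, 3.1, -1.4]
gripper_width: 25.5
tcp [ 522.7 -125.8  155.8] [1.79961969e+02 2.14802023e-02 7.50871244e+01] F [ 0.8  3.1 -1.4] T [ 0.99 -0.   -0.03] w 25.541493541403042 t 18.55
mouth [ 522.4 -127.1   30.9] up [-0.001  0.001  1.   ] target up [-0.046  0.1    0.994] yaw x 75.08712437211425
head in tool axes rel mouth [  4.6  -3.3 -14.6]
rot err tool [-3.98 -4.87 -0.  ]
```

```bash
python3 -m creep '[[1,0.7,-0.2,-0.3,0,0,0],[1,0,0,0,0,0,0],[1,0,0,0,0,0,0]]'; python3 g.py;python3 -m creep '[[1,0.4,-0.1,-0.3,0,0,0],[1,0,0,0,0,0,0],[1,0,0,0,0,0,0]]'; python3 g.py
```

```text
time_s: 18.92
ee_pos: [522.5, -125.2, 156.0]
ee_rot: [180.0, 0.0, 75.0]
force: [-0.0, 1.9, -4.1]
gripper_width: 25.9
tcp [ 522.5 -125.2  156. ] [1.79979207e+02 4.81909883e-02 7.50495556e+01] F [-0.   1.9 -4.1] T [ 0.4  -0.1  -0.04] w 25.890747508010385 t 18.925
mouth [ 522.2 -126.6   31.1] up [-0.     0.001  1.   ] target up [-0.046  0.1    0.994] yaw x 75.04955561781819
head in tool axes rel mouth [  4.2  -3.  -14.4]
rot err tool [-4.   -4.84  0.  ]
time_s: 19.3
ee_pos: [522.5, -124.7, 156.6]
ee_rot: [180.0, 0.0, 75.0]
force: [-1.1, 0.4, -4.6]
gripper_width: 25.7
tcp [ 522.5 -124.7  156.6] [1.79985432e+02 3.83309125e-02 7.50494267e+01] F [-1.1  0.4 -4.6] T [-0.07  0.04 -0.02] w 25.681822326594453 t 19.3
mouth [ 522.1 -126.    31.7] up [-0.     0.001  1.   ] target up [-0.046  0.1    0.994] yaw x 75.04942672639696
head in tool axes rel mouth [  3.7  -2.8 -13.8]
rot err tool [-4.01 -4.85  0.  ]
```

```bash
python3 -m creep '[[1,0,0,-3,0,0,0],[1,0,0,-4,0,0,0],[1,0,0,0,0,0,0]]'; python3 g.py; python3 -m creep '[[1,0,0,-6,0,0,0],[1,0,0,-15,0,0,0],[1,0,0,-30,0,0,0],[1,0,0,-20,0,0,0],[1,0,0,0,0,0,0]]'; python3 g.py;  python3 - <<'E'
from h import *
snap('side','s12');w=snap('wrist','w12')
a=cv2.imread('pics/s12.png')[180:260,230:310]; b=cv2.imread('pics/w12.png')[120:280,180:340]
cv2.imwrite('pics/x12.png',np.hstack([cv2.resize(i,(400,400),interpolation=cv2.INTER_CUBIC) for i in (a,b)]))
E
```

```text
time_s: 19.68
ee_pos: [522.7, -124.5, 164.1]
ee_rot: [179.9, 0.0, 75.0]
force: [0.6, 0.2, -4.6]
gripper_width: 25.7
tcp [ 522.7 -124.5  164.1] [1.79942130e+02 1.17803281e-02 7.50383695e+01] F [ 0.6  0.2 -4.6] T [-0.16  0.1   0.01] w 25.70529653732568 t 19.675
mouth [ 522.5 -125.9   39.2] up [-0.001  0.     1.   ] target up [-0.046  0.1    0.994] yaw x 75.0383695385843
head in tool axes rel mouth [ 3.4 -3.  -6.3]
rot err tool [-3.97 -4.87  0.  ]
time_s: 20.3
ee_pos: [523.8, -124.7, 237.1]
ee_rot: [179.7, -0.0, 75.0]
force: [0.2, 0.1, -3.7]
gripper_width: 25.8
tcp [ 523.8 -124.7  237.1] [ 1.79679240e+02 -7.96629736e-03  7.50323349e+01] F [ 0.2  0.1 -3.7] T [-0.04  0.09 -0.02] w 25.768590595950375 t 20.3
mouth [ 524.1 -126.1  112.2] up [-0.005  0.001  1.   ] target up [-0.046  0.1    0.994] yaw x 75.03233492053937
head in tool axes rel mouth [ 3.2 -5.1 66.7]
rot err tool [-3.71 -4.89  0.  ]
```

View pics/x12.png

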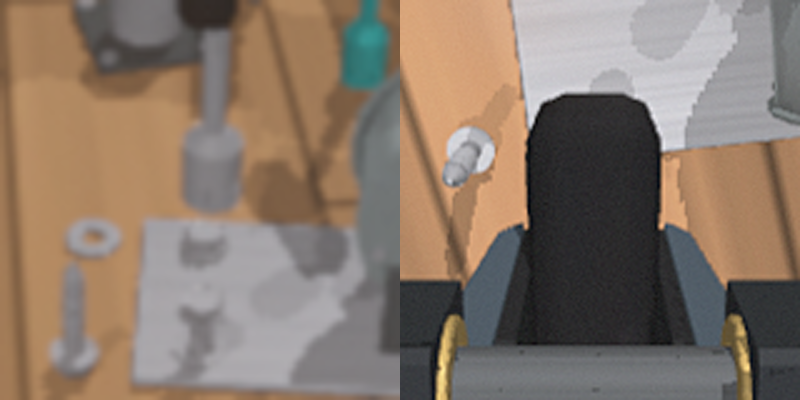

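```bash
python3 -m creep '[[1,0,0,0,0,0,-10],[1,0,0,0,0,0,-10],[1,0,0,0,0,0,-10],[1,0,0,0,0,0,-10],[1,0,0,0,0,0,-10]]'; python3 -m creep '[[1,0,0,0,0,0,-10],[1,0,0,0,0,0,-10],[1,0,0,0,0,0,-10],[1,0,0,0,0,0,-10],[1,0,0,0,0,0,-10]]';python3 -m creep '[[1,0,0,0,0,0,-10],[1,0,0,0,0,0,-4],[1,10,32,15,0,0,0],[1,0,32,15,0,0,0],[1,0,0,15,0,0,0]]'; python3 -m creep '[[1,0,0,0,0,0,0],[1,0,0,0,0,0,0]]'
python3 - <<'E'
from h import *
snap('wrist','w13');from g import *
print(pose()[0])
E
```

```text
time_s: 21.02
ee_pos: [521.8, -124.2, 233.2]
ee_rot: [-179.9, -0.1, 125.4]
force: [-0.6, 0.1, -4.7]
gripper_width: 25.8
time_s: 21.65
ee_pos: [521.7, -124.2, 233.2]
ee_rot: [180.0, -0.1, 175.4]
force: [0.2, 0.3, -4.3]
gripper_width: 25.6
time_s: 22.28
ee_pos: [501.3, -61.1, 188.1]
ee_rot: [179.9, -0.1, -170.8]
force: [0.5, -0.6, -4.2]
gripper_width: 25.9
time_s: 22.52
ee_pos: [503.1, -63.4, 189.7]
ee_rot: [-180.0, 0.0, -171.0]
force: [0.5, 0.1, -3.9]
gripper_width: 25.9
[503.24602581 -63.4716103  189.99298099]
```

View pics/w13.png

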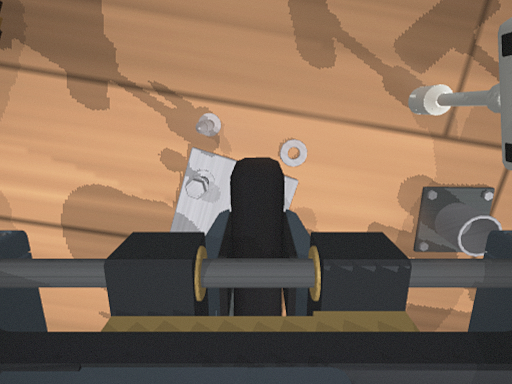

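Run:
```python
from h import *
a=cv2.imread('pics/w13.png')[165:210,170:235]; cv2.imwrite('pics/w13z.png',cv2.resize(a,None,fx=10,fy=10,interpolation=cv2.INTER_CUBIC))
from g import HOLE
f=load('w13')
q=lambda P:np.round((proj(f,P)-[170,165]+.5)*10-.5,0)
print('upright head',q(HOLE+[0,0,44.8]),'leaned',q(HOLE+[-2.1,4.6,44.5]),'hole z6',q(HOLE+[0,0,7]))
```

```text
upright head [269. 249.] leaned [315. 236.] hole z6 [330. 166.]
```

View pics/w13z.png

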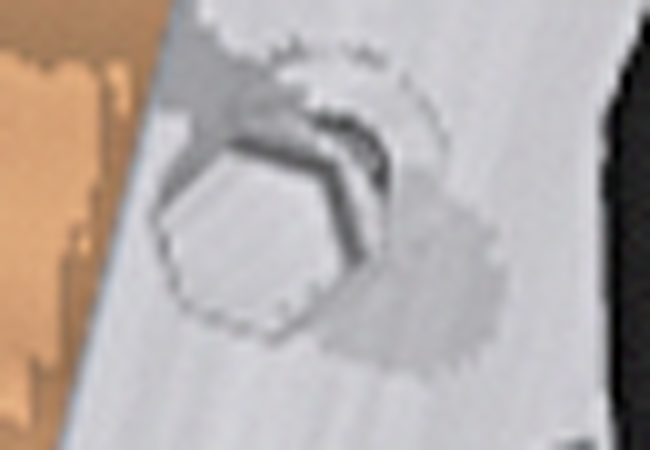

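Run:
```python
from h import *
f=load('w13'); c=lambda U,V:(170+(U+.5)/10-.5,165+(V+.5)/10-.5)
H=[(235,147),(325,165),(352,258),(275,340),(185,310),(158,215)]
Q=np.array([onz(f,*c(*p),44.8)[:2] for p in H]); print(Q.mean(0)); q=Q-Q.mean(0);print(np.hypot(*q.T).round(1)); a=np.arctan2(q[:,1],q[:,0]); print(np.degrees(np.angle(np.exp(6j*a).sum()))/6,np.degrees(a).round())
R=[(290,45),(340,47),(375,55),(405,80),(430,108),(445,140)]
for z in (6,8):
    Q=np.array([onz(f,*c(*p),z)[:2] for p in R]); A=np.c_[2*Q,np.ones(len(Q))]; x=np.linalg.lstsq(A,(Q**2).sum(1),rcond=None)[0]; print(z,x[:2].round(1),np.sqrt(x[2]+x[:2]@x[:2]).round(1))
    # known radius 13.8 fit
    from scipy.optimize import least_squares
    print(least_squares(lambda c:np.hypot(*(Q-c).T)-13.8,[522,-126]).x.round(1))
```

```text
[ 521.67500874 -127.93548266]
[10.1 11.2 10.3 11.1 11.  10.4]
22.616605619748416 [-162.  145.   88.   17.  -36.  -96.]
6 [ 523.4 -127.6] 15.1
[ 522. -127.]
8 [ 522.9 -127.3] 15.1
[ 521.6 -126.8]
```

```bash
python3 -m creep '[[1,0,0,-35,0,0,0],[1,-9.5,39.5,0,0,0,0],[1,-9.5,39.5,0,0,0,0],[1,-9.5,39.5,0,0,0,0],[1,-9.5,39.5,0,0,0,0]]'; python3 -m creep '[[1,-9.5,39.5,0,0,0,0],[1,-9.5,39.5,0,0,0,0],[1,0,0,0,0,0,0],[1,0,0,0,0,0,0]]'; python3 -m creep '[[1,0,0,0,0,0,0]]'; python3 g.py
```

```text
time_s: 23.2
ee_pos: [516.0, 100.0, 225.3]
ee_rot: [-180.0, 0.1, -171.0]
force: [1.1, -0.3, -3.6]
gripper_width: 25.8
time_s: 23.7
ee_pos: [521.9, 179.7, 224.8]
ee_rot: [-180.0, 0.0, -171.0]
force: [0.6, -1.4, -3.4]
gripper_width: 25.7
time_s: 23.82
ee_pos: [521.8, 179.1, 224.8]
ee_rot: [-180.0, 0.0, -171.0]
force: [-0.2, -0.4, -4.8]
gripper_width: 26.0
tcp [521.8 179.1 224.8] [-1.79978695e+02  2.45615010e-02 -1.71046390e+02] F [-0.2 -0.4 -4.8] T [-0.    0.03  0.01] w 25.96385162394936 t 23.825
mouth [523.2 179.3  99.9] up [-0.  0.  1.] target up [-0.046  0.1    0.994] yaw x -171.04639043017286
head in tool axes rel mouth [  49.6 -297.    54.5]
rot err tool [ 6.07 -1.68 -0.  ]
```

```bash
python3 -m creep '[[1,-0.5,0.6,20,0,0,0],[1,0,0,25,0,0,0],[1,0,0,20,0,0,0],[1,0,0,12,0,0,0],[1,0,0,0,0,0,0]]'; python3 -m creep '[[1,0,0,8,0,0,0],[1,0,0,3,0,0,0],[1,0,0,0,0,0,0],[1,0,0,0,0,0,0]]'; python3 g.py
```

```text
time_s: 24.45
ee_pos: [521.8, 180.2, 147.1]
ee_rot: [-180.0, -0.1, -171.0]
force: [-0.7, -0.2, -4.0]
gripper_width: 25.6
time_s: 24.95
ee_pos: [522.3, 181.0, 136.9]
ee_rot: [180.0, 0.1, -171.0]
force: [-0.1, -0.1, -3.8]
gripper_width: 25.5
tcp [522.3 181.  136.9] [ 1.79999334e+02  5.65589872e-02 -1.70958088e+02] F [-0.1 -0.1 -3.8] T [ 0.02  0.02 -0.02] w 25.523285184814146 t 24.95
mouth [523.7 181.3  12. ] up [-0.001 -0.     1.   ] target up [-0.046  0.1    0.994] yaw x -170.95808816566972
head in tool axes rel mouth [  50.9 -298.8  -33.6]
rot err tool [ 6.1  -1.63  0.  ]
```

```bash
python3 -m creep '[[1,0,-1,3,0,0,0],[1,0,0,0,0,0,0],[1,0,0,0,0,0,0]]'; python3 g.py|head -1; python3 -m creep '[[1,0,0,1,0,0,0],[1,0,0,0,0,0,0],[1,0,0,0,0,0,0]]'; python3 g.py |head -2
```

```text
time_s: 25.32
ee_pos: [522.3, 179.9, 133.6]
ee_rot: [-180.0, 0.0, -171.0]
force: [0.4, -0.4, -4.2]
gripper_width: 25.3
tcp [522.3 179.9 133.6] [-1.79995890e+02  1.79545027e-02 -1.70966158e+02] F [ 0.4 -0.4 -4.2] T [0.01 0.07 0.01] w 25.343539123612903 t 25.325
time_s: 25.7
ee_pos: [522.4, 180.0, 132.9]
ee_rot: [180.0, 0.1, -171.0]
force: [-0.4, 0.3, -0.5]
gripper_width: 25.8
tcp [522.4 180.  132.9] [ 1.79999167e+02  5.36931240e-02 -1.70960683e+02] F [-0.4  0.3 -0.5] T [0.01 0.05 0.02] w 25.847612612763417 t 25.7
mouth [523.8 180.2   8. ] up [-0.001 -0.     1.   ] target up [-0.046  0.1    0.994] yaw x -170.9606831067601
```

```bash
python3 -m creep '[[0.5,0,0,0,0,0,0],[0.5,0,0,0,0,0,0],[0.3,0,0,0,0,0,0],[0.1,0,0,0,0,0,0],[0,0,0,0,0,0,0]]'; python3 -m creep '[[0,0,0,0,0,0,0],[0,0,0,0,0,0,0],[0,0,0,0,0,0,0]]'
python3 - <<'E'
from h import *
snap('wrist','w14');snap('side','s14');print(state()['force'],state()['gripper_width'])
a=cv2.imread('pics/s14.png')[100:220,200:320];b=cv2.imread('pics/w14.png')[120:280,180:340]
cv2.imwrite('pics/x14.png',np.hstack([cv2.resize(i,(400,400),interpolation=cv2.INTER_CUBIC) for i in (a,b)]))
E
```

```text
time_s: 26.32
ee_pos: [522.3, 180.0, 132.6]
ee_rot: [-180.0, 0.0, -171.0]
force: [-0.4, -0.1, 0.2]
gripper_width: 72.7
time_s: 26.7
ee_pos: [522.3, 179.9, 132.6]
ee_rot: [-180.0, 0.0, -171.0]
force: [1.0, -1.3, -0.5]
gripper_width: 91.1
[ 0.05363273 -0.98272058 -0.23466068] 91.3497681110537
```

View pics/x14.png

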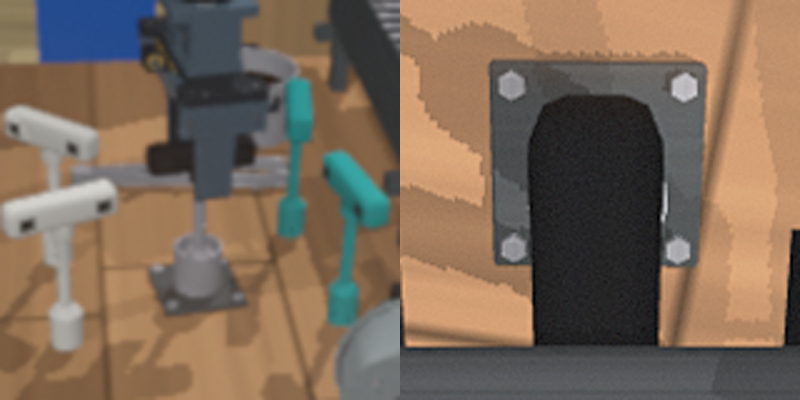

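```bash
python3 -m creep '[[0,0,0,-15,0,0,0],[0,0,0,-35,0,0,0],[0,0,0,-40,0,0,0],[0,0,-30,0,0,0,0],[0,6,-48,0,0,0,0]]'; python3 -m creep '[[0,6,-48,0,0,0,0],[0,6,-48,0,0,0,0],[0,6,-48,0,0,0,0],[0,6,-30,20,0,0,0],[0,-20,-10,40,0,0,0]]';python3 -m creep '[[0,0,0,40,0,0,0],[0,0,0,0,0,0,0],[0,0,0,0,0,0,0]]'
python3 - <<'E'
from h import *
f=snap('wrist','w15');snap('side','s15');print(state()['ee_pos'])
q=proj(f,[522,-127,30]);print(q)
a=cv2.imread('pics/s15.png')[100:220,200:320]; b=cv2.imread('pics/w15.png')
cv2.imwrite('pics/x15.png',np.hstack([cv2.resize(a,(300,300),interpolation=cv2.INTER_CUBIC),cv2.resize(b,(400,300))]))
u,v=[int(i) for i in q]; print(u-32,v-28); cv2.imwrite('pics/w15z.png',cv2.resize(b[v-28:v+28,u-32:u+32],None,fx=10,fy=10,interpolation=cv2.INTER_CUBIC))
E
```

```text
time_s: 27.42
ee_pos: [529.4, 102.1, 224.4]
ee_rot: [180.0, 0.2, -170.8]
force: [0.8, -0.2, 0.3]
gripper_width: 91.3
time_s: 28.05
ee_pos: [554.6, -82.8, 165.1]
ee_rot: [-179.9, 0.3, -171.1]
force: [1.1, 0.3, -0.0]
gripper_width: 91.4
time_s: 28.42
ee_pos: [554.7, -80.5, 124.6]
ee_rot: [-179.9, 0.2, -171.0]
force: [-0.4, 0.6, -0.1]
gripper_width: 91.0
[554.95003041 -80.44113647 125.00790545]
[210.87258539 148.92244071]
178 120
```

View pics/x15.png

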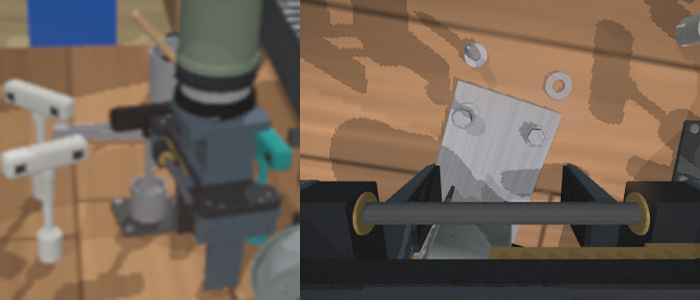

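View pics/w15z.png

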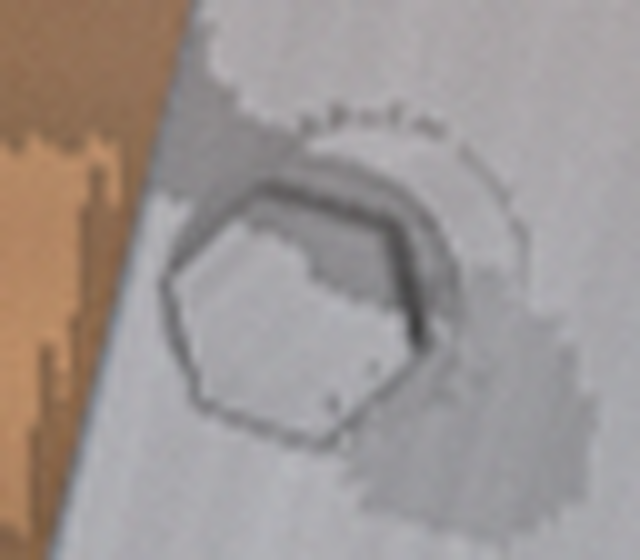

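Run:
```python
from h import *
from scipy.optimize import least_squares
f=load('w15'); c=lambda U,V:(178+(U+.5)/10-.5,120+(V+.5)/10-.5)
H=[(265,185),(395,222),(418,345),(322,445),(205,405),(168,283)]
Q=np.array([onz(f,*c(*p),44.8)[:2] for p in H]); print(Q.mean(0)); q=Q-Q.mean(0);print(np.hypot(*q.T).round(1)); a=np.arctan2(q[:,1],q[:,0]); print(np.degrees(np.angle(np.exp(6j*a).sum()))/6)
R=[(305,125),(340,112),(420,118),(465,145),(500,185),(522,225),(525,280)]
for z in (6,8):
    Q=np.array([onz(f,*c(*p),z)[:2] for p in R]); print(z,least_squares(lambda c:np.hypot(*(Q-c).T)-13.9,[522,-126]).x.round(1))
```

```text
[ 521.87797418 -127.91253652]
[10.6 11.1 10.1 10.8 10.6 10.5]
21.959352729414146
6 [ 522.2 -126.6]
8 [ 522.  -126.4]
```

```bash
python3 -m creep '[[0,0,0,-40,0,0,0],[0,0,0,-50,0,0,0],[0,30,0,-30,0,0,0],[0,40,0,0,0,0,0],[0,40,0,0,0,0,0]]'; python3 -m creep '[[0,40,0,0,0,0,0],[0,0,0,0,0,0,0],[0,0,0,0,0,0,0]]'
python3 - <<'E'
from h import *
f=snap('side','s16');t=snap('top','t16');print(state()['force'],state()['qvel'])
q=lambda P:np.round((proj(f,P)-[200,100]+.5)*400/120-.5,0)
print('bar',q([523.6,180,151]),'rim',q([523.6,180,52]),'bar/mean')
a=cv2.imread('pics/s16.png')[100:220,200:320]; b=cv2.imread('pics/t16.png')
cv2.imwrite('pics/x16.png',np.hstack([cv2.resize(a,(400,400),interpolation=cv2.INTER_CUBIC),cv2.resize(b[130:260,120:250],(400,400))]))
E
```

```text
time_s: 29.15
ee_pos: [444.4, -97.7, 244.8]
ee_rot: [-179.9, 0.3, -170.9]
force: [-0.2, 0.1, 0.1]
gripper_width: 91.6
time_s: 29.52
ee_pos: [406.5, -104.0, 244.0]
ee_rot: [-179.9, 0.2, -171.0]
force: [0.1, 0.4, -0.5]
gripper_width: 91.2
[-0.27219329  0.05572212 -0.3108393 ] [ 0.07961686  0.6687105   0.33887368  0.0114735   0.15600893 -0.00211178]
bar [200. 156.] rim [198. 247.] bar/mean
```

View pics/x16.png

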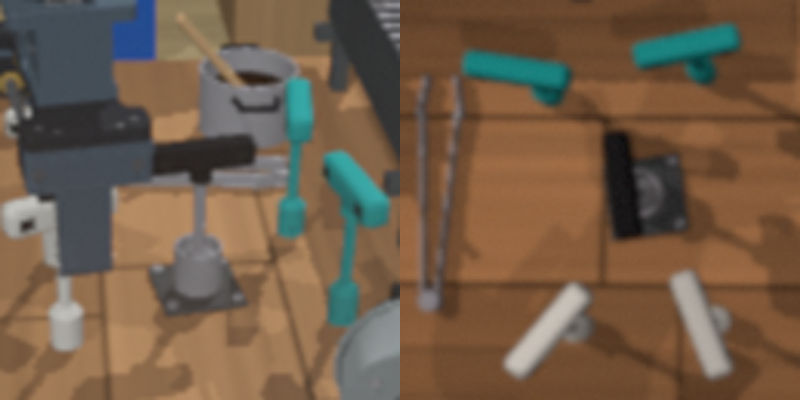

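The wrench stands upright in its tube: the bar is at side pixel (200,156), as predicted. The bystanders look unmoved and the gripper is clear of everything.

```bash
python3 -m creep '[[0,0,0,0,0,0,0],[0,0,0,0,0,0,0]]'; python3 -c "
from workcell import job_done; print(job_done())"
```

```text
time_s: 29.88
ee_pos: [405.8, -103.9, 242.3]
ee_rot: [180.0, -0.0, -170.9]
force: [0.5, -0.6, -0.0]
gripper_width: 91.2
the job is handed in; nothing more can be done
None
```

The job is done and handed in at about 30 s on the robot's clock. It gave no verdict, so these are my own checks.

**What I did:** I measured the loose screw's lean at about 6.3° and saw where its hex corners were. I took the black wrench from its tube and tilted it to match the screw. It slid about 14 mm down onto the head until I felt roughly 3 N of contact. I then stood the screw up about its hole and turned the wrench 96° clockwise, following the screw as it sank. The wrench went back in its tube and I let go.

**Last checks:**
- **Turn:** the hex corners show the screw turned about 82° (1.4 rad), inside the 1.0 to 2.6 rad window.
- **Straightness:** two camera views put the remaining lean at about 1.5 to 2.5°. The limit is 4.6°, and the measurement is good to about 1°.
- **Force:** the downward push during fitting and turning stayed around 6 N. There was a steady 3 to 5 N sideways force on the tool while the screw was being stood up and turned. I eased it off before lifting the wrench clear.
- **Wrench:** it is upright in its tube. At release the fingers' position put its lower end on the tube floor, within about 0.5 mm of the tube's measured centre.
- **Rest of the bench:** in the views I took, the bystanders looked unmoved, though I did not measure them. The gripper was open and touching nothing.

No check failed. One slip while looking: I moved the open gripper the wrong way, over the blower housing below its top. It touched nothing, and I backed out the same way.

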